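# Put the bench gearbox into the marked gear

## Robot

A 7-joint arm with a two-finger parallel gripper is mounted at the origin on the work surface. World frame = base frame: x ahead of the robot, y to its left, z up, the work surface at z = 0. Lengths are in m, angles in rad, forces in N, time in s.
With the tool pointing down it reaches from about 0.4 to 0.85 m from the base axis. Payload 4.5 kg.
Tool frame: the origin (TCP) lies at the very end of the fingers, on their centre line; the grasp point (between the pads) lies 19 mm behind it (r.grip_point_offset is the distance from the TCP to the grasp point, in m); y points along the fingers, x is the direction in which the jaws open and shut, and the axes are right-handed (so a half turn about y gives the same grasp; the last joint's range is limited). The gripper opens to 88 mm and grips with 3 to 60 N. Pads are 18 mm wide; open, the fingers measure 123 mm over their backs; the gripper's body (75 mm by 187 mm) begins 45 mm behind the grasp point.
Start: joints at [0.034, 0.689, -0.195, 1.565, 0.157, 0.902, -0.215], TCP at [0.625, 0, 0.239] pointing down, gripper open.
Joint ranges: [-3.01, 3.01], [-0.46, 2.08], [-1.47, 1.51], [0.13, 2.56], [-1, 4.14], [0.04, 2.09], [-2.66, 2.66]. Speed limits (rad/s): [2.57, 2.57, 3.14, 3.14, 3.14, 3.14, 3.14].

## Interface

Orientations are given as a unit quaternion [x, y, z, w].
In Python, from plant import get_state, snapshot, camera_params, job, r gives the robot as it stands.
- The arm moves only by the tool carry_out, never from a script. Its arguments are lists of equal length, an entry for each row: "offset": the shift along the world's x, y, z in m, a list of three; "twist": the turn about the world's z in degrees. In form: {"offset": [[tx, ty, tz], ...], "twist": [twist, ...]}. A call has 1 to 8 rows; each row shifts and turns the commanded pose from where the row before left it; what a row does not reach is not made up. A row lasts 1/8 s, in which the tool goes at most 62.5 mm and 10.7 degrees, less where a joint would pass 70% of its speed; a pose out of reach is approached as far as the arm can. A call with a gripper value outside its range is refused whole. "grip" is the finger opening in m, from 0 to 0.0881, set as the call begins (left out, the last holds). The fingers move at their own pace and stop on an object; "newtons" is the grip in N (left out, the last holds). Time passes only in rows, so rows that do not move let the fingers close. It gives the time, the measured TCP pose, the force and the opening at its end, in the units of the state.
- get_state(): the state, without advancing time (a new reading comes with each control period).
- snapshot(name): name is "scene" or "side" or "wrist"; returns the picture (480x640x3 uint8, red, green, blue); there is no depth.
- camera_params(name): a dict with "camera_matrix" (3x3 intrinsics, pixels), "dist_coeffs" ([k1, k2, p1, p2, k3] as OpenCV has them; the pictures are not rectified), "eye" and "orientation" of the camera in the world. Camera axes: x right, y up, looking along -z (the intrinsics and any distortion apply to the point x, -y, -z); pixel columns grow to the right and rows downward; lengths in m; the calibration is good to about 2 mm. A picture is of the moment at which its call begins: read the wrist's pose just before it. camera_params takes no time and is no camera call; for the wrist camera it gives the pose at the moment of the call.
- job.finish_job(): hands the job in, once; it reports no verdict.
The state is a dict: "clock": time; "q": joint angles; "qd": joint speeds; "joint_torque": joint torques, N m; "tool_pos": TCP position; "eef_rot": TCP orientation; "contact_force": force on the tool from outside, world axes, zero at the start; "moment": the same for the moment, N m; "opening": opening from 0.0 (shut) to 1.0 (fully open).
Only numpy, scipy, OpenCV 4.12 (cv2) and the standard library are available. Lean on these libraries where they do the work, as an engineer would, in place of code of your own. Each camera call takes 0.05 s, during which the arm holds its last target. There are 200 camera calls.

## Task

Put the bench gearbox into the gear that has been marked: push its selector lever out of the middle park slot, sideways along the cross channel, and fully home into the corner slot that has the small loose steel marker standing beside it, without running into any of the other three corner slots on the way. Only push the lever, without forcing it, with the fingers: do not grip it or pull its knob up. Leave the marker, the parts bin, the seal ring and the oil bottle where they stand, and finish clear of everything.

Things in the scene. Friction and masses are not known exactly. Their poses are not given: they have to be found in the camera images.
- gearbox: Grey gearbox fixed to the bench, 160 (x) x 210 (y) mm, 125 mm high, on a 190 x 230 x 12 mm foot; origin at the centre of its underside. Its x axis points away from the robot (turned up to 30 degrees), y to the left, z up. A motor 108 mm thick lies along its +x side; the motor's terminal box (x 130 to 190, y +/-25 mm) reaches 129 mm high.
- gate_center (a point): Middle of the gate, on the upper face of the steel gate plate (125 mm up), axes as the gearbox. Slots 18 mm wide: a cross channel along y through x = 0; a park slot from its middle toward -x only; at y = +34 and y = -34 mm a slot toward +x and one toward -x: the four corner slots (gears). Slots and channel stop the 12 mm stem; its centre, in the plate, reaches x +/-32, y +/-37 mm.
- lever: The whole lever with stem and knob, 182 mm from pivot to top; this origin is its pivot inside the gearbox, 15 mm above the bench below the middle of the gate; it does not move or turn with the lever. Light, 0.3 kg; to be pushed, not gripped.
- lever_select (a joint): Sideways lean of the lever, rad, about a pivot 15 mm above the bench below the gate's middle: 0 upright, positive to the gearbox's +y. Corner slots are at about +0.31 and -0.31, with play of 0.03; the park slot at 0. It stays where it is left; moving it takes about 2 N at the knob.
- lever_shift (a joint): Fore-and-aft lean of the lever, rad, about the same pivot: 0 in the cross channel (play 0.03), positive to the gearbox's +x. Fully home at about +0.28 or -0.28 in the corner slots. It starts in the park slot at -0.28 to -0.18; pushed from there toward +x it stops against the channel's far wall. It stays where it is left; moving it takes about 2 N at the knob.
- knob_center (a point): Centre of the lever's black ball knob, 34 mm diameter, 165 mm from the pivot. At angles c = select, f = shift it is at (165 sin f, 165 cos f sin c, 15 + 165 cos f cos c) mm in the gearbox's frame: 180 mm up when upright, about 166 in a corner slot. A collar 20 mm thick reaches 24 mm below the centre, then comes the bare 12 mm stem.
- knob_lift (a joint): How far the knob is pulled up along the stem, m: 0 at rest, at most 0.012; a spring holds it down with 12 N. To be left down.
- marker_center (a point): Centre (16 mm up) of the loose dark steel marker, a waisted round button 32 mm high, 26 mm across, 90 g, on the gate plate at one of four places, x +/-40 and y +/-85 mm in the gearbox's frame, each outboard of one corner slot. It marks the slot to select. The other three places hold flat steel plugs, 12 mm across, 1.6 mm high. Not to be moved.
- parts_bin: Open black plastic bin, 200 x 150 x 85 mm, 0.8 kg, with seal parts in it, standing on the bench to the left of the gearbox; origin at the centre of its underside. Bystander.
- seal_ring: Loose steel seal ring, 72 mm across, 48 mm bore, 22 mm high, lying on the bench to the right of the gearbox; origin at the centre of its underside. Bystander.
- oil_bottle: White plastic oil bottle, 56 mm across, 130 mm high, on the bench to the right of the gearbox; origin at the centre of its underside. Bystander.

How it is judged:
At the end, for the whole second after the job is handed in: Lever at rest in the corner slot beside the marker: leaning over 0.24 rad to its side and over 0.245 rad toward its end (within about 5 mm of home), knob up by under 3 mm; marker within 15 mm, bin, ring and bottle within 20 mm of their starts, marker and bottle upright (((x of marker_center in the frame of gearbox above 0.01 m and y of marker_center in the frame of gearbox above 0.01 m and value of joint lever_shift above 0.245 rad and value of joint lever_select above 0.24 rad) or (x of marker_center in the frame of gearbox above 0.01 m and y of marker_center in the frame of gearbox below -0.01 m and value of joint lever_shift above 0.245 rad and value of joint lever_select below -0.24 rad) or (x of marker_center in the frame of gearbox below -0.01 m and y of marker_center in the frame of gearbox above 0.01 m and value of joint lever_shift below -0.245 rad and value of joint lever_select above 0.24 rad) or (x of marker_center in the frame of gearbox below -0.01 m and y of marker_center in the frame of gearbox below -0.01 m and value of joint lever_shift below -0.245 rad and value of joint lever_select below -0.24 rad)) and value of joint knob_lift below 0.003 m and velocity of joint lever_select between -0.05 and 0.05 rad/s and velocity of joint lever_shift between -0.05 and 0.05 rad/s and angle between each of marker_center, oil_bottle's own z axis and vertical below 0.2 rad and distance of marker_center from where it was at the start of the episode below 0.015 m and distance of each of parts_bin, seal_ring, oil_bottle from where it was at the start of the episode below 0.02 m); the robot touches nothing.
It fails at once if the fingers grip or force the lever: over 35 N of contact on it in all (contact force between the fingers and lever above 35 N).
It fails at once if the lever runs more than half-way into a corner slot that is not the marked one ((value of joint lever_shift above 0.15 rad and value of joint lever_select above 0.2 rad and not (x of marker_center in the frame of gearbox above 0.01 m and y of marker_center in the frame of gearbox above 0.01 m)) or (value of joint lever_shift above 0.15 rad and value of joint lever_select below -0.2 rad and not (x of marker_center in the frame of gearbox above 0.01 m and y of marker_center in the frame of gearbox below -0.01 m)) or (value of joint lever_shift below -0.15 rad and value of joint lever_select above 0.2 rad and not (x of marker_center in the frame of gearbox below -0.01 m and y of marker_center in the frame of gearbox above 0.01 m)) or (value of joint lever_shift below -0.15 rad and value of joint lever_select below -0.2 rad and not (x of marker_center in the frame of gearbox below -0.01 m and y of marker_center in the frame of gearbox below -0.01 m))).
It fails at once if the lever's knob is pulled up more than 6 mm (value of joint knob_lift above 0.006 m).
It fails at once if the marker is lifted, tipped or shifted more than 15 mm (distance of marker_center from where it was at the start of the episode above 0.015 m or angle between marker_center's own z axis and vertical above 0.3 rad).
It fails at once if the bin, ring or bottle is lifted, tipped or shifted more than 20 mm (distance of any of parts_bin, seal_ring, oil_bottle from where it was at the start of the episode above 0.02 m or angle between oil_bottle's own z axis and vertical above 0.3 rad).
It also fails if it takes over 45 s, if anything falls off the work surface, if the arm or the gripper's body presses on something with over 40 N, if the wrist force passes 120 N, or if a joint passes its speed limit or range.

## Working session

There is one attempt and no reset: what is moved stays moved. The work goes in short steps, Python scripts to look and compute and a tool call to move; the robot and the scene stay as the last step left them, time stands still between calls to the robot, and variables do not carry over. Pictures are saved under pics/ and viewed, about 8 in all and at most 12, crops included, and the job is handed in when it is done.

Besides the shell and the picture viewer there is one more tool, called after "Call:" by a JSON object that holds its "method" and its "body", one argument or row to a line. carry_out: Moves the arm, as the interface text tells. Its arguments: {"type":"object","properties":{"offset":{"type":"array"},"twist":{"type":"array"},"grip":{"type":"number"},"newtons":{"type":"number"}},"required":["offset","twist"]}

```bash
mkdir -p pics
python3 - <<'E'
from plant import get_state, snapshot, camera_params
import cv2,numpy as np
for n in ("scene","side"):
    im=snapshot(n); cv2.imwrite(f"pics/{n}0.png",im[:,:,::-1])
    p=camera_params(n); print(n,p)
im=snapshot("wrist"); cv2.imwrite("pics/wrist0.png",im[:,:,::-1])
s=get_state();print(s["clock"],s["tool_pos"],s["eef_rot"],s["opening"])
E
```

```text
scene {'camera_matrix': array([[443.02836745,   0.        , 315.44155811],
       [  0.        , 443.02836745, 242.7066212 ],
       [  0.        ,   0.        ,   1.        ]]), 'dist_coeffs': array([-0.10866792,  0.        ,  0.        ,  0.        ,  0.        ]), 'eye': array([1.02730736, 0.38062512, 0.62575544]), 'orientation': array([0.20087123, 0.37050482, 0.80574189, 0.41612129])}
side {'camera_matrix': array([[460.21137164,   0.        , 321.41525951],
       [  0.        , 460.21137164, 241.09461943],
       [  0.        ,   0.        ,   1.        ]]), 'dist_coeffs': array([-0.07561046,  0.        ,  0.        ,  0.        ,  0.        ]), 'eye': array([ 0.2003871 , -0.40297811,  0.68929535]), 'orientation': array([ 0.36051762, -0.12581861, -0.30132204,  0.87372865])}
0.15 [ 6.24532596e-01 -4.92437527e-05  2.38115765e-01] [ 7.07148136e-01 -4.63405111e-04 -5.10829984e-04 -7.07065088e-01] 1.000494091917895
```

View pics/scene0.png

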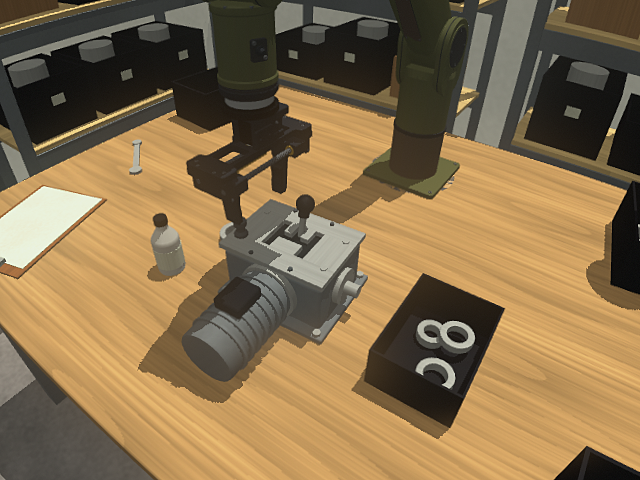

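View pics/side0.png

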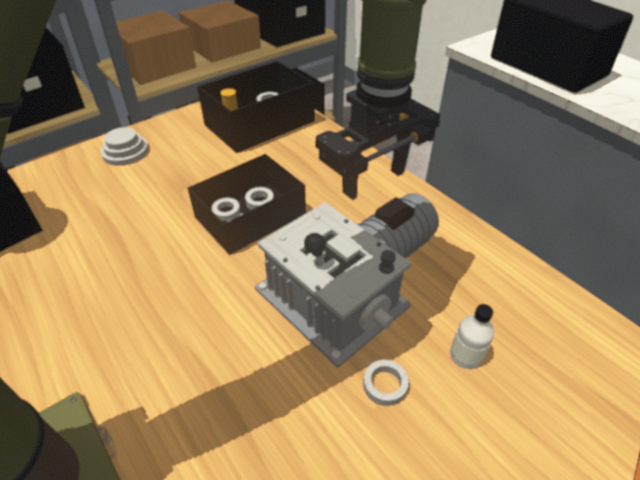

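View pics/wrist0.png

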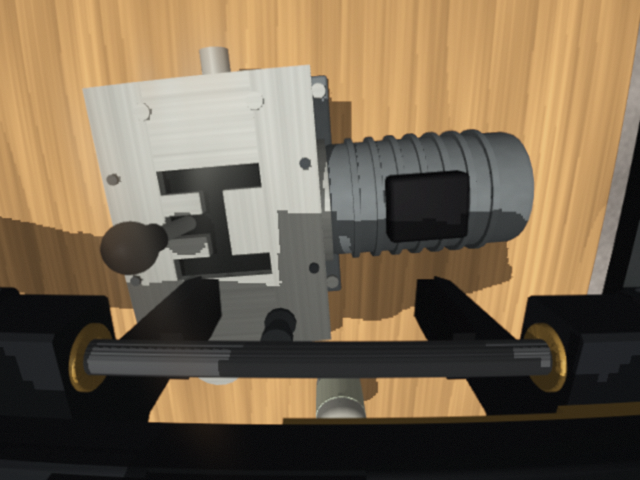

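The wrist view shows the H-gate with plugs at (145,112) and (257,101). The marker is at about (280,325), on the motor side and -y, so the target looks like +x/-y. It also appears in scene at (240,229) and in side at (387,262). The knob is at (130,248) wrist, (305,203) scene and (316,243) side. Next I'll work out the gearbox pose.

```bash
cat > h.py <<'E'
import cv2,numpy as np
from scipy.spatial.transform import Rotation as R
from plant import get_state, snapshot, camera_params
def ray(p,uv):
    q=cv2.undistortPoints(np.array([[uv]],float),p["camera_matrix"],p["dist_coeffs"])[0,0]
    d=R.from_quat(p["orientation"]).apply([q[0],-q[1],-1]); return np.array(p["eye"]),d/np.linalg.norm(d)
def onz(p,uv,z):
    e,d=ray(p,uv); return e+d*(z-e[2])/d[2]
def tri(rs):
    A=sum(np.eye(3)-np.outer(d,d) for e,d in rs); b=sum((np.eye(3)-np.outer(d,d))@e for e,d in rs)
    x=np.linalg.solve(A,b); return x,[np.linalg.norm(np.cross(x-e,d)) for e,d in rs]
def proj(p,X):
    X=np.atleast_2d(X); c=R.from_quat(p["orientation"]).inv().apply(X-p["eye"])*[1,-1,-1]
    return cv2.projectPoints(c,np.zeros(3),np.zeros(3),p["camera_matrix"],p["dist_coeffs"])[0][:,0]
def fit(loc,w):
    loc=np.array(loc,float);w=np.array(w)[:,:2]; a=loc-loc.mean(0);b=w-w.mean(0)
    th=np.arctan2((a[:,0]*b[:,1]-a[:,1]*b[:,0]).sum(),(a*b).sum()); M=np.array([[np.cos(th),-np.sin(th)],[np.sin(th),np.cos(th)]])
    t=w.mean(0)-M@loc.mean(0); return th,t,np.linalg.norm(loc@M.T+t-w,axis=1),M
E
python3 - <<'E'
from h import *
W,S,D=(camera_params(n) for n in("wrist","scene","side"))
px=[(157,172),(259,163),(271,270),(145,112),(257,101)]
loc=[(-.041,.043),(.041,.043),(.041,-.043),(-.04,.085),(.04,.085)]
w=[onz(W,p,.125) for p in px]; th,t,res,M=fit(loc,w); print("th",np.degrees(th),t,res)
for n,pp in dict(knob=[(130,248),(305,203),(316,243)],mark=[(280,325),(240,229),(387,262)]).items():
    X,e=tri([ray(c,p) for c,p in zip((W,S,D),pp)]); print(n,X,e,"local",M.T@(X[:2]-t))
ls=[(-.04,-.085),(.04,-.085)]
for l in ls:
  X=np.r_[M@l+t,.141]; print(l,X,[proj(c,X)[0].round() for c in (W,S,D)])
E
```

```text
th 3.3537389193223213 [0.547026   0.00646795] [0.00410567 0.00323419 0.00454441 0.00218153 0.00061328]
knob [0.50768286 0.00272937 0.1748844 ] [np.float64(0.0011116948031312471), np.float64(0.0005066320119194505), np.float64(0.001545561394423237)] local [-0.03949447 -0.00143059]
mark [ 0.59556637 -0.0737052   0.13650282] [np.float64(0.0019599949349903985), np.float64(0.001613220497345271), np.float64(0.0003903644955362631)] local [ 0.04376708 -0.08287548]
(-0.04, -0.085) [ 0.51206704 -0.08072649  0.141     ] [array([174., 337.]), array([268., 204.]), array([351., 288.])]
(0.04, -0.085) [ 0.59193003 -0.07604646  0.141     ] [array([276., 333.]), array([241., 226.]), array([386., 262.])]
```

The three views agree. The marker is at local (+44,-83), so the target slot is +x/-y. The knob is in park with shift about -0.24. I'll close the fingers and stand behind the knob on its -x side, with the tip at z = 0.16, which is above the marker top.

Call:
{"method": "carry_out", "body": {
  "offset": [
    [-0.041,0,0],
    [-0.041,0,0],
    [-0.041,0,0],
    [-0.04,0,0],
    [0,0,0],
    [0,0,-0.026],
    [0,0,-0.026],
    [0,0,-0.026]
  ],
  "twist": [3.4,0,0,0,0,0,0,0],
  "grip": 0,
  "newtons": 10
}}

```text
clock: 1.15
tool_pos: [0.4637, 0.0002, 0.1599]
eef_rot: [-0.707, -0.022, 0.02, 0.707]
contact_force: [1.7, -0.8, -0.5]
opening: 0.118
```

Call:
{"method": "carry_out", "body": {
  "offset": [
    [0,0,0],
    [0,0,0]
  ],
  "twist": [0,0]
}}

```text
clock: 1.4
tool_pos: [0.4631, 0.0002, 0.1613]
eef_rot: [-0.707, -0.021, 0.02, 0.707]
contact_force: [-0.2, -0.0, 0.9]
opening: 0.003
```

Run:
```python
from h import *
s=get_state();print(s["clock"],s["tool_pos"],s["opening"],s["contact_force"])
a=snapshot("wrist");b=snapshot("scene")[150:390,150:470]
cv2.imwrite("pics/w1.png",np.hstack([cv2.resize(a,(480,360)),b[:240].copy() if 0 else cv2.resize(b,(320,360))])[:,:,::-1])
```

```text
1.4 [4.63069454e-01 1.83832280e-04 1.61250361e-01] 0.0027101062246740848 [-0.22467513 -0.03251434  0.92828129]
```

View pics/w1.png

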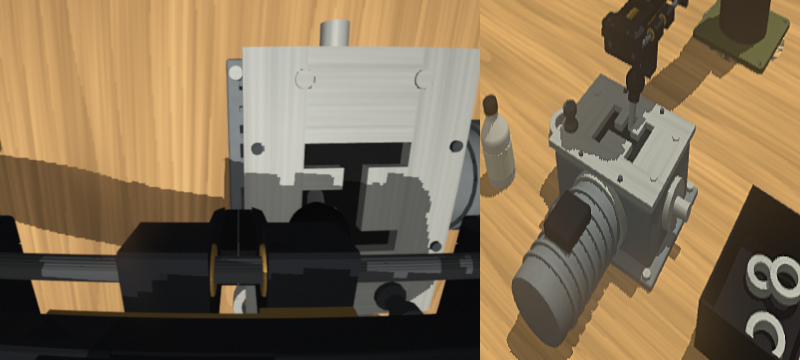

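The closed fingers stand behind the knob, square to the gate: the plugs sit level in the wrist view at (305,78) and (423,79). Now I'll push +x out of park.

Call:
{"method": "carry_out", "body": {
  "offset": [
    [0.006,0.0003,0],
    [0.006,0.0003,0],
    [0.006,0.0003,0],
    [0.006,0.0003,0],
    [0.006,0.0003,0],
    [0.006,0.0004,0],
    [0.006,0.0004,0],
    [0.004,0.0002,0]
  ],
  "twist": [0,0,0,0,0,0,0,0]
}}

```text
clock: 2.5
tool_pos: [0.5086, 0.0026, 0.1607]
eef_rot: [-0.707, -0.021, 0.021, 0.707]
contact_force: [-1.3, 0.4, 1.3]
opening: 0.005
```

Call:
{"method": "carry_out", "body": {
  "offset": [
    [0.002,0,0],
    [0,0,0]
  ],
  "twist": [0,0]
}}

```text
clock: 2.75
tool_pos: [0.5102, 0.0026, 0.1607]
eef_rot: [-0.707, -0.021, 0.021, 0.707]
contact_force: [-1.5, -0.5, 1.3]
opening: 0.007
```

Call:
{"method": "carry_out", "body": {
  "offset": [
    [0.002,0,0],
    [0,0,0]
  ],
  "twist": [0,0]
}}

```text
clock: 3.0
tool_pos: [0.5121, 0.0026, 0.1607]
eef_rot: [-0.707, -0.021, 0.021, 0.707]
contact_force: [-1.0, 0.6, 0.7]
opening: 0.008
```

Run:
```python
from h import *
a=snapshot("side")[190:310,240:440];b=snapshot("scene")[170:290,200:400]
cv2.imwrite("pics/s2.png",np.hstack([cv2.resize(i,(400,240),interpolation=2) for i in(a,b)])[:,:,::-1])
```

```text
(no output)
```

View pics/s2.png

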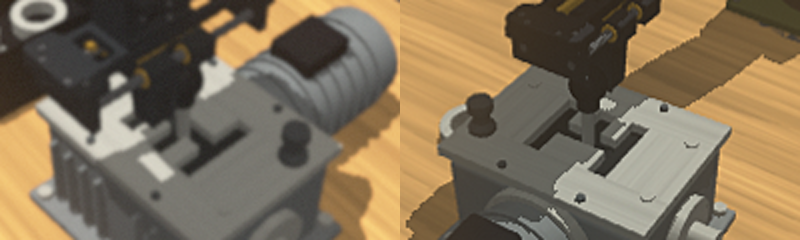

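Both views show the stem in the cross channel. I'll push slightly further to get a feel for the far wall.

Call:
{"method": "carry_out", "body": {
  "offset": [
    [0.002,0,0],
    [0,0,0]
  ],
  "twist": [0,0]
}}

```text
clock: 3.35
tool_pos: [0.5142, 0.0026, 0.1607]
eef_rot: [-0.707, -0.021, 0.021, 0.707]
contact_force: [-0.6, 0.8, 0.1]
opening: 0.008
```

Call:
{"method": "carry_out", "body": {
  "offset": [
    [0.0015,0,0],
    [0,0,0]
  ],
  "twist": [0,0]
}}

```text
clock: 3.6
tool_pos: [0.5157, 0.0026, 0.1607]
eef_rot: [-0.707, -0.021, 0.021, 0.707]
contact_force: [-1.2, -0.0, 1.0]
opening: 0.007
```

Call:
{"method": "carry_out", "body": {
  "offset": [
    [-0.02,-0.001,0],
    [-0.001,0.022,0],
    [-0.0015,0.025,0],
    [0.0255,0.001,0],
    [0.0255,0.001,0],
    [0,0,0]
  ],
  "twist": [0,0,0,0,0,0]
}}

```text
clock: 4.35
tool_pos: [0.5463, 0.0506, 0.1608]
eef_rot: [-0.707, -0.022, 0.019, 0.707]
contact_force: [-0.5, -0.1, 0.2]
opening: 0.002
```

Run:
```python
from h import *
s=get_state();print(s["tool_pos"])
a=snapshot("side")[190:310,240:440];b=snapshot("scene")[170:290,200:400]
cv2.imwrite("pics/s3.png",np.vstack([np.hstack([cv2.resize(i,(400,240),interpolation=2) for i in(a,b)]),cv2.resize(snapshot("wrist"),(800,600))[200:560]])[:,:,::-1])
```

```text
[0.5462502  0.05062065 0.16079317]
```

View pics/s3.png

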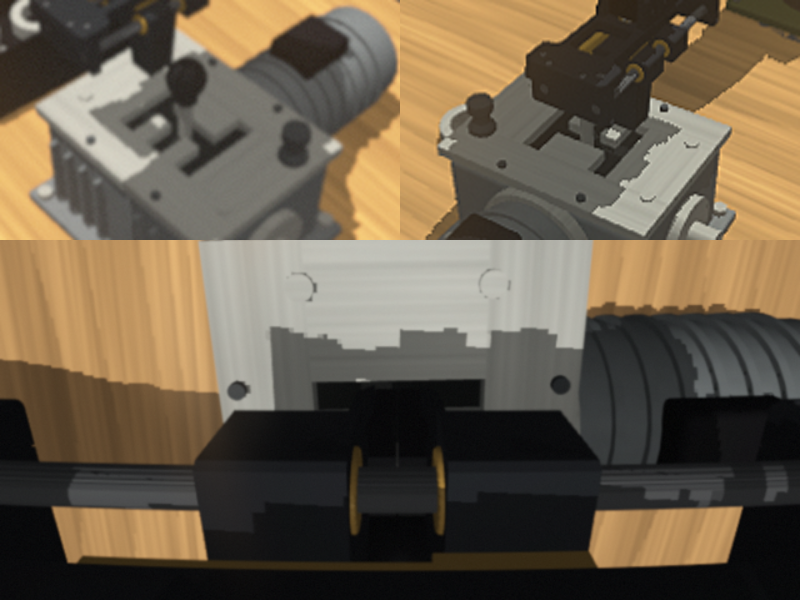

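The finger is centred on the gate in the wrist view, with the plugs at 302 and 494 and the finger at 398. The stem stands in the channel, and the knob is at about (333,229) in side. I'll check its local x.

```bash
cat >> h.py <<'E'
th=np.radians(3.35); M=np.array([[np.cos(th),-np.sin(th)],[np.sin(th),np.cos(th)]]); t=np.array([.547,.0065])
def loc(X): return M.T@(np.array(X)[:2]-t)*1000
def knob(uv,z,cam="side"): return loc(onz(camera_params(cam),uv,z))
E
python3 - <<'E'
from h import *
print(knob((333,229),.18), loc(get_state()["tool_pos"]))
E
```

```text
[-0.83370787 -0.90031183] [-1.54718993 43.92256852]
```

The knob is at the channel centre. Now I'll push toward -y.

Call:
{"method": "carry_out", "body": {
  "offset": [
    [0.0004,-0.0075,0],
    [0.0004,-0.0075,0],
    [0.0004,-0.0075,0],
    [0.0004,-0.0075,0],
    [0.0005,-0.0075,0],
    [0.0005,-0.0075,0],
    [0.0005,-0.007,0],
    [0,0,0]
  ],
  "twist": [0,0,0,0,0,0,0,0]
}}

```text
clock: 5.5
tool_pos: [0.5471, -0.0026, 0.1606]
eef_rot: [0.707, 0.02, -0.021, -0.707]
contact_force: [-0.1, 0.3, 0.3]
opening: 0.005
```

Call:
{"method": "carry_out", "body": {
  "offset": [
    [0.0003,-0.005,0],
    [0,0,0]
  ],
  "twist": [0,0]
}}

```text
clock: 5.75
tool_pos: [0.5474, -0.0068, 0.1607]
eef_rot: [0.707, 0.021, -0.021, -0.707]
contact_force: [0.1, 0.7, -0.3]
opening: 0.006
```

Run:
```python
from h import *
s=get_state();print(loc(s["tool_pos"]))
a=snapshot("side")[190:310,240:440];b=snapshot("scene")[170:290,200:400]
cv2.imwrite("pics/s4.png",np.hstack([cv2.resize(i,(400,240),interpolation=2) for i in(a,b)])[:,:,::-1])
```

```text
[ -0.39293602 -13.28815351]
```

View pics/s4.png

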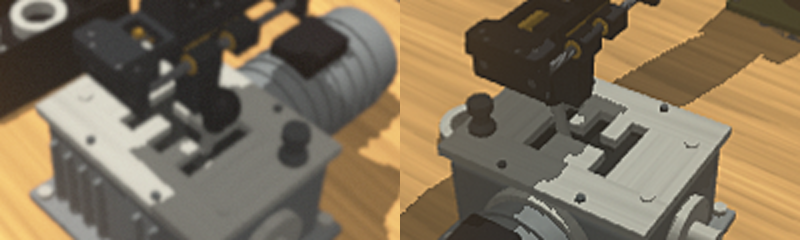

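The knob is now at side (351,244), leaning to -y.

Run:
```python
from h import *
print(knob((351,244),.1745))
```

```text
[  1.32720663 -40.55226408]
```

Call:
{"method": "carry_out", "body": {
  "offset": [
    [0.0003,-0.005,0],
    [0,0,0]
  ],
  "twist": [0,0]
}}

```text
clock: 6.1
tool_pos: [0.5477, -0.012, 0.1607]
eef_rot: [0.707, 0.021, -0.021, -0.707]
contact_force: [0.9, 0.3, -0.9]
opening: 0.001
```

Call:
{"method": "carry_out", "body": {
  "offset": [
    [0.0002,-0.0035,0],
    [0,-0.001,0],
    [0,0,0]
  ],
  "twist": [0,0,0]
}}

```text
clock: 6.48
tool_pos: [0.548, -0.0161, 0.1607]
eef_rot: [0.707, 0.021, -0.021, -0.707]
contact_force: [-0.3, 1.8, -1.1]
opening: 0.005
```

The knob should be at about y -50. I'll go round to its -x side.

Call:
{"method": "carry_out", "body": {
  "offset": [
    [-0.0007,0.012,0],
    [-0.026,-0.0015,0],
    [-0.026,-0.0015,0],
    [0.0012,-0.02,0],
    [0.0011,-0.0195,0],
    [0,0,0]
  ],
  "twist": [0,0,0,0,0,0]
}}

```text
clock: 7.22
tool_pos: [0.4975, -0.0474, 0.1608]
eef_rot: [0.707, 0.02, -0.02, -0.707]
contact_force: [-0.5, 0.5, 0.6]
opening: 0.007
```

Run:
```python
from h import *
s=get_state();print(loc(s["tool_pos"]))
a=snapshot("side")[190:310,240:440];b=snapshot("scene")[170:290,200:400]
cv2.imwrite("pics/s5.png",np.hstack([cv2.resize(i,(400,240),interpolation=2) for i in(a,b)])[:,:,::-1])
```

```text
[-52.56972969 -50.91563818]
```

View pics/s5.png

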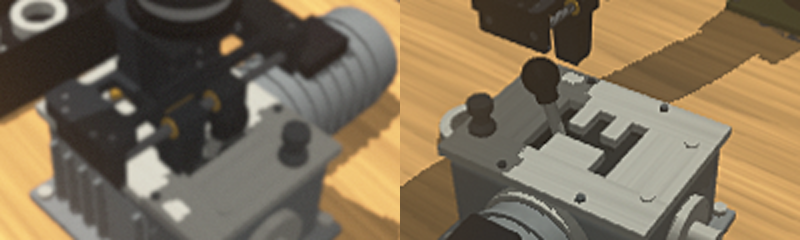

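The scene view shows the knob at crop (541,80), full image (270,210), with the stem at the -y end of the channel.

Run:
```python
from h import *
print(knob((270.5,210),.172,"scene"))
```

```text
[  6.67208722 -42.70037603]
```

Call:
{"method": "carry_out", "body": {
  "offset": [
    [0.007,0.0004,0],
    [0.007,0.0004,0],
    [0.007,0.0004,0],
    [0.007,0.0004,0],
    [0.007,0.0004,0],
    [0,0,0]
  ],
  "twist": [0,0,0,0,0,0]
}}

```text
clock: 8.07
tool_pos: [0.5331, -0.0446, 0.1606]
eef_rot: [0.707, 0.021, -0.021, -0.707]
contact_force: [-0.7, 0.7, 0.6]
opening: 0.008
```

Call:
{"method": "carry_out", "body": {
  "offset": [
    [0.006,0.0004,0],
    [0.006,0.0004,0],
    [0.006,0.0003,0],
    [0.004,0.0002,0],
    [0,0,0]
  ],
  "twist": [0,0,0,0,0]
}}

```text
clock: 8.7
tool_pos: [0.5556, -0.0429, 0.1609]
eef_rot: [-0.707, -0.022, 0.02, 0.707]
contact_force: [-0.5, 0.2, -0.3]
opening: 0.001
```

Call:
{"method": "carry_out", "body": {
  "offset": [
    [0.003,0.0002,0],
    [0,0,0]
  ],
  "twist": [0,0]
}}

```text
clock: 8.95
tool_pos: [0.5579, -0.0428, 0.1608]
eef_rot: [-0.707, -0.021, 0.021, 0.707]
contact_force: [-0.2, 0.9, -0.0]
opening: 0.006
```

Run:
```python
from h import *
s=get_state();print(loc(s["tool_pos"]))
a=snapshot("side")[190:310,240:440];b=snapshot("scene")[170:290,200:400]
cv2.imwrite("pics/s6.png",np.hstack([cv2.resize(i,(400,240),interpolation=2) for i in(a,b)])[:,:,::-1])
```

```text
[  8.03107271 -49.86305328]
```

View pics/s6.png

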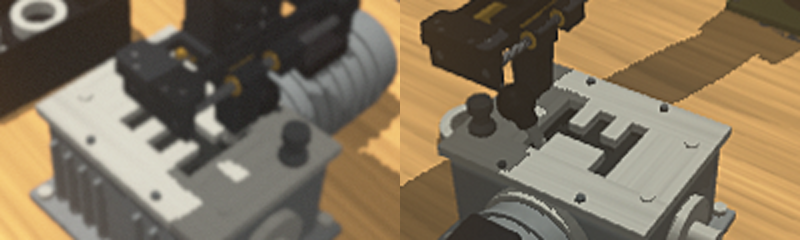

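The knob is in the marked slot beside the marker, at scene crop (520,107). A few more small pushes until the end stop shows.

Call:
{"method": "carry_out", "body": {
  "offset": [
    [0.0025,0.0001,0],
    [0,0,0]
  ],
  "twist": [0,0]
}}

```text
clock: 9.3
tool_pos: [0.5602, -0.0428, 0.1607]
eef_rot: [-0.707, -0.021, 0.021, 0.707]
contact_force: [-1.8, 0.1, -0.0]
opening: 0.004
```

Call:
{"method": "carry_out", "body": {
  "offset": [
    [0.001,0.0001,0],
    [0,0,0]
  ],
  "twist": [0,0]
}}

```text
clock: 9.55
tool_pos: [0.561, -0.0427, 0.1607]
eef_rot: [-0.707, -0.021, 0.021, 0.707]
contact_force: [-1.1, -0.4, -0.5]
opening: 0.009
```

Call:
{"method": "carry_out", "body": {
  "offset": [
    [0.001,0.0001,0],
    [0,0,0]
  ],
  "twist": [0,0]
}}

```text
clock: 9.8
tool_pos: [0.5621, -0.0427, 0.1607]
eef_rot: [-0.707, -0.021, 0.021, 0.707]
contact_force: [-0.5, 0.7, -1.1]
opening: 0.004
```

Call:
{"method": "carry_out", "body": {
  "offset": [
    [0.001,0.0,0],
    [0,0,0]
  ],
  "twist": [0,0]
}}

```text
clock: 10.05
tool_pos: [0.5632, -0.0427, 0.1607]
eef_rot: [0.707, 0.021, -0.021, -0.707]
contact_force: [-2.0, -0.5, -0.7]
opening: 0.006
```

Call:
{"method": "carry_out", "body": {
  "offset": [
    [0.001,0.0001,0],
    [0,0,0]
  ],
  "twist": [0,0]
}}

```text
clock: 10.3
tool_pos: [0.5642, -0.0426, 0.1608]
eef_rot: [0.707, 0.021, -0.021, -0.707]
contact_force: [-1.3, 0.5, -0.9]
opening: 0.006
```

Call:
{"method": "carry_out", "body": {
  "offset": [
    [0.001,0.0001,0],
    [0,0,0]
  ],
  "twist": [0,0]
}}

```text
clock: 10.55
tool_pos: [0.5648, -0.0425, 0.1607]
eef_rot: [0.707, 0.021, -0.021, -0.707]
contact_force: [-2.3, 0.3, -0.5]
opening: 0.007
```

Call:
{"method": "carry_out", "body": {
  "offset": [
    [0.001,0.0001,0],
    [0,0,0]
  ],
  "twist": [0,0]
}}

```text
clock: 10.8
tool_pos: [0.5652, -0.0425, 0.1606]
eef_rot: [0.707, 0.02, -0.022, -0.707]
contact_force: [-5.2, -0.2, -0.5]
opening: 0.009
```

The end stop is felt: 5 N, with the motion lagging. I'll retreat straight back, then up and away.

Call:
{"method": "carry_out", "body": {
  "offset": [
    [-0.02,-0.001,0],
    [-0.03,-0.002,0],
    [-0.03,-0.002,0],
    [0,0,0.05],
    [0,0,0.05],
    [-0.03,0,0.02],
    [0,0,0],
    [0,0,0]
  ],
  "twist": [0,0,0,0,0,0,0,0]
}}

```text
clock: 11.8
tool_pos: [0.4575, -0.0474, 0.2808]
eef_rot: [-0.707, -0.022, 0.02, 0.707]
contact_force: [-0.3, -0.1, -0.4]
opening: 0.005
```

Run:
```python
from h import *
s=get_state();print(s["tool_pos"],s["contact_force"])
a=snapshot("side")[190:310,240:440];b=snapshot("scene")[170:290,200:400]
cv2.imwrite("pics/s7.png",np.vstack([np.hstack([cv2.resize(i,(400,240),interpolation=2) for i in(a,b)]),np.hstack([cv2.resize(snapshot(i),(400,300)) for i in("scene","wrist")])])[:,:,::-1])
```

```text
[ 0.45747501 -0.04737381  0.28076214] [-0.28605701 -0.13183246 -0.39423148]
```

View pics/s7.png

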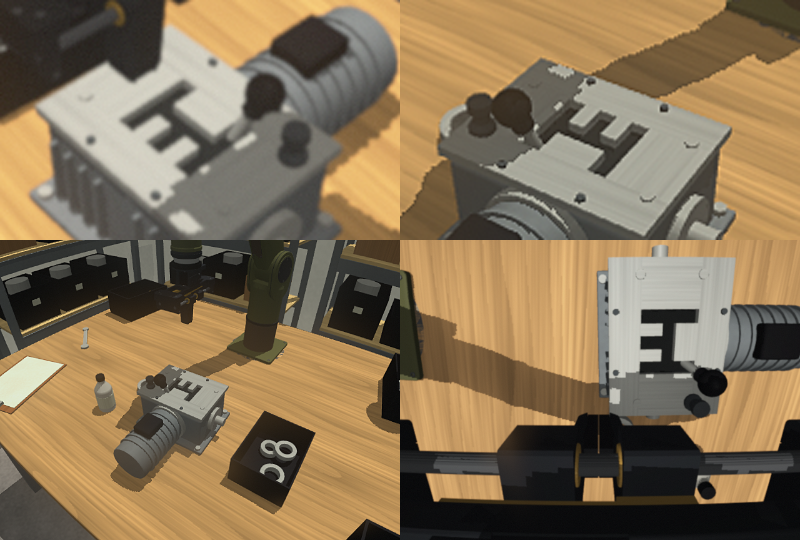

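The lever stands in the +x/-y slot. The knob is at side (372,237), scene (256,224) and wrist (498,227). The marker is upright at side (387,262).

Run:
```python
from h import *
c=[camera_params(n) for n in("side","scene","wrist")]
for pp in ([(372,237.5),(256,224.5),(498,227)],[(387,262),(240,229),(475,265)]):
    X,e=tri([ray(*a) for a in zip(c,pp)]); l=loc(X); print(X,e,l)
    print("shift",np.arcsin(l[0]/165),"select",np.arctan2(l[1],X[2]*1000-15))
```

```text
[ 0.59453096 -0.03602577  0.1638074 ] [np.float64(7.101203813611433e-05), np.float64(0.00042252934990284936), np.float64(0.00047805898240881593)] [ 44.96473208 -45.23057919]
shift 0.2760044707343449 select -0.2950802085640823
[ 0.59523608 -0.07552985  0.13734111] [np.float64(0.001016712570199083), np.float64(0.0008057989636957519), np.float64(0.0010850216896024143)] [ 43.36022239 -84.70836366]
shift 0.2659118996330565 select -0.6056036180557546
```

Shift is about 0.276 and select about -0.295, with the views agreeing to under 1 mm. The marker hasn't moved, so I'm handing in.

```bash
python3 -c "
from plant import job
print(job.finish_job())"
```

```text
the job is handed in; nothing more can be done
None
```

The lever is in the marked gear, the slot on the motor side and to the robot's right (+x/-y), and the job is handed in. It was only pushed, with closed fingers: out of park, along the cross channel, then home until the end stop showed at about 5 N.

**Lever:** measured from three views agreeing within 1 mm, it leans about +0.276 rad fore-and-aft (needs over 0.245) and about -0.295 rad sideways (needs over 0.24 to that side). The knob measured about 164 mm up, where 166 mm is expected, so it is down.

**Surroundings:** the marker is upright and within about 2 mm of its first measured place. The bin and bottle look unmoved in the picture, and I never went near the seal ring, but I did not measure any of the three. The arm finished clear, with no contact force, at about 12 s of the 45 s allowed.

**Disagreements:**
- **Mid-way scene-view check:** it put the knob about 7 mm off where I expected, toward +x and +y. The lever still entered the slot with almost no force.
- **End stop:** it came about 4 mm later than I worked out from the finger size. The final measurement settled the position.

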